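# Dial the combination of the alloy safe, draw its bolt and open it

## Task

Open the grey desktop safe. Its dial reads like a clock face, with 12 at the red double bar: starting from where it has been left, turn the dial left (anticlockwise) to 3, then right (clockwise) to 6, then left to 5, without overshooting any of them. Then slide the black bolt tab to the left, towards the dial, fully home, raise the lid until it stands upright by itself, let go, and leave the other things on the worktop where they are.

Things in the scene. Friction and masses are not known exactly. Their poses are not given: they have to be found in the camera images.
- safe: grey desktop safe, fixed, 200 deep (x) x 240 wide (y) x 102 mm high. Origin: centre of its underside; x to its back, y to its left (seen from the front), z up. Its front panel slopes at 30 degrees from level, from 40 mm high at x = -100 mm to 96 mm high at x = -3 mm. Dial and bolt stand on it, so tools come along its normal, 30 degrees off vertical.
- dial_plate: fixed dark clock-face plate under the dial, 82 mm across, 2 mm thick, 12 white ticks, 12 o'clock a red double bar up the slope. Origin: on the dial's axis at the panel's surface, 50 mm left of the safe's middle, 50 mm up the slope. Frame: x up the slope, y to the safe's left, z out of the panel.
- dial_knob (a point): black fluted round dial knob, 38 mm across: point on its axis, 30 mm above the panel, at the height to grip (the grip runs from 10 to 42 mm above the panel; below it a flange 54 mm across). z: the dial's axis, out of the panel; x: where its white pointer points.
- dial (a joint): dial angle, rad, clockwise positive, 0 = pointer at 12, one hour 0.5236 (3 is 1.571, 5 is 2.618, 6 is 3.142). No stops, friction about 0.05 N m, stays as left. Found between 7 and 9. It drives a cam and two hidden wheels, positions unknown, by pins with 60 degrees of play each. Each number is good to 6 degrees; after a mistake begin again, turning left 125 degrees or more to 3.
- bolt_tab (a point): black upright thumb tab of the sliding bolt, 10 mm thick (across y), 26 mm long up the slope, standing from 6 to 40 mm above the panel: the point is 26 mm above the panel, at the height to grip. Frame: x up the slope, y to the safe's left, z out of the panel. Locked, it is 85 mm right of the dial's axis.
- bolt (a joint): bolt travel in m: 0 = locked, 0.018 = fully drawn, to the safe's left towards the dial. Friction 2 N; stays where it is left. With a wrong combination it stops after 3 mm against the wheels; do not force it.
- lid_lip (a point): middle of the lid's front edge, half-way through its 6 mm thickness. The lip runs the full 240 mm width and overhangs the top of the sloping panel by 22 mm, so fingertips fit under it: its lower edge is 11 mm from the panel along the panel's normal. Lift it clear of dial and tab. x: from lip to hinge; z: up when shut.
- lid_hinge (a point): middle of the lid's hinge line (along the safe's y) at the back of the safe, 96 mm high, 122 mm behind the lip.
- lid (a joint): lid angle in rad: 0 = shut, 1.57 = upright, 1.80 = its stop leaning back. Held by the bolt until this is drawn. A stiff friction hinge holds it at any angle; about 5 to 7 N at the lip lifts it.
- phone: black smartphone lying flat, 150 x 78 x 11 mm; a bystander. Origin: centre of its underside.
- earbuds: white pebble-shaped earbud case, 45 x 61 x 22 mm; a bystander. Origin: centre of its underside.
- mouse: red and black computer mouse, 100 x 58 x 40 mm; a bystander. Origin: centre of its underside.
- stone_case: small black case with clear lid holding polishing points, 30 x 36 x 24 mm, in front of the safe; a bystander. Origin: centre of its underside.
- cast: cream plaster cast of a dental arch, 67 x 68 x 30 mm, left of the safe; a bystander. Origin: centre of its underside.
- felt_cone: white felt polishing cone on a steel shank, 12 x 49 x 12 mm, right of the safe; a bystander. Origin: centre of its underside.

How it is judged:
By the outcome, as a careful person would: the job done as asked, in the order asked, and still so for the second after the job is handed in, with the robot touching nothing.
It also fails if it takes over 58 s, if anything falls off the work surface, if the arm or the gripper's body presses on something with over 40 N, if the wrist force passes 120 N, or if a joint passes its speed limit or range.

## Robot

A 6-joint arm with a two-finger parallel gripper is mounted at the origin on a cart in front of the work surface, level with it; the furniture and walls round the work are solid. World frame = base frame: x ahead of the robot, y to its left, z up, the work surface at z = 0. Lengths are in mm, angles in rad, forces in N, time in s.
With the tool pointing down it reaches from about 400 to 825 mm from the base axis. Payload 7 kg.
Tool frame: the origin (TCP) lies at the very end of the fingers, on their centre line; the grasp point (between the pads) lies 19 mm behind it; z points along the fingers, y is the line along which they close (so a half turn about z gives the same grasp; the last joint's range is limited). The gripper opens to 88 mm and grips with 3 to 60 N. Pads are 19 mm wide; open, the fingers measure 130 mm over their backs; the gripper's body (78 mm by 193 mm) begins 47 mm behind the grasp point.
Start: joints at [0.288, 0.359, 0.012, 0, -1.224, -0.288], TCP at [674.978, -0.019, 226.561] pointing down, gripper open.
Joint ranges: [-3.07, 3.07], [-1.43, 2.12], [-1.02, 1.25], [-3.03, 1.67], [-3.05, -0], [-3.03, 3.03]. Speed limits (rad/s): [2.39, 2.39, 3.01, 3.14, 3.14, 3.14].

## Interface

Orientations are given as a unit quaternion [x, y, z, w].
In Python, from plant import bot gives the robot as it stands. Calls block until the motion is done:
- bot.move_ptp(position, orientation): joint-space move of the TCP to a pose.
- bot.line_to(position, velocity=150, ori=None): straight line of the TCP; ori=None keeps the orientation; velocity is the mean speed in mm/s.
- bot.move_joints(angles): joint-space move.
- bot.move_gripper(opening, force=None): finger opening in mm; force is the grip in N (None keeps the last); returns when the fingers have stopped.
- bot.pause(seconds).
- bot.solve_ik(position, orientation): joint angles nearest the present ones, or None.
- bot.read_state(): the state.
- bot.camera(name): name is "scene" or "side" or "wrist"; returns the picture (480x640x3 uint8, red, green, blue); there is no depth.
- bot.get_calibration(name): a dict with "fx", "fy", "cx", "cy" (pixels), "view" (4x4, takes a point from world to camera coordinates); the wrist camera has in their place "T_tool_cam" (4x4, takes a point from camera to tool coordinates, whose origin is the TCP and whose axes are the flange's). Camera axes: x right, y up, looking along -z (the intrinsics and any distortion apply to the point x, -y, -z); pixel columns grow to the right and rows downward; lengths in mm; the calibration is good to about 2 mm. A picture is of the moment at which its call begins: read the wrist's pose just before it. get_calibration takes no time and is no camera call.
A pose or a line that the arm cannot do raises bot.Unreachable and nothing moves.
- bot.close_job(): hands the job in; it is judged then, once.
The state is a dict: "t": time; "joint_pos": joint angles; "qvel": joint speeds; "tau": joint torques, N m; "tcp_pos": TCP position; "eef_rot": TCP orientation; "contact_force": force on the tool from outside, world axes, zero at the start; "moment": the same for the moment, N m; "width": finger opening in mm; "finger_force": force on a finger pad.
Only numpy, scipy, OpenCV 4.12 (cv2) and the standard library are available. Lean on these libraries where they do the work, as an engineer would, in place of code of your own. Each camera call takes 0.05 s, during which the arm holds its last target. There are 200 camera calls.

## Working session

There is one attempt and no reset: what is moved stays moved. The work goes in short steps, each a Python script; the robot and the scene stay as the last script left them, time stands still between calls to the robot, and variables do not carry over. Pictures are saved under pics/ and viewed, at most 10 in all, crops included, and the job is handed in when it is done.

```bash
ls; mkdir -p pics; python3 - <<'E'
from plant import bot
import cv2,numpy as np
for n in ["scene","side","wrist"]:
    im=bot.camera(n); cv2.imwrite(f"pics/{n}0.png",im[:,:,::-1])
    c=bot.get_calibration(n); print(n,{k:np.round(v,3).tolist() for k,v in c.items()})
s=bot.read_state();print({k:np.round(v,3).tolist() for k,v in s.items()})
E
```

```text
pics
scene {'fx': 558.415, 'fy': 558.415, 'cx': 313.9, 'cy': 247.025, 'view': [[-0.744, -0.668, 0.001, 490.475], [0.494, -0.55, 0.674, -261.242], [-0.449, 0.502, 0.739, -1454.124], [0.0, 0.0, 0.0, 1.0]]}
side {'fx': 494.13, 'fy': 494.13, 'cx': 325.139, 'cy': 239.526, 'view': [[0.806, -0.592, -0.002, -380.565], [0.205, 0.276, 0.939, -250.375], [-0.556, -0.757, 0.343, -923.652], [0.0, 0.0, 0.0, 1.0]]}
wrist {'fx': 374.401, 'fy': 374.401, 'cx': 323.502, 'cy': 238.939, 'T_tool_cam': [[0.002, 0.952, 0.307, 83.592], [1.0, -0.002, -0.002, 0.415], [-0.001, 0.307, -0.952, -159.051], [0.0, 0.0, 0.0, 1.0]]}
{'t': 0.15, 'joint_pos': [0.288, 0.359, 0.011, -0.0, -1.224, -0.288], 'qvel': [0.001, -0.003, 0.003, -0.0, -0.001, -0.001], 'tau': [0.0, -58.327, 29.329, 7.001, 0.009, -0.0], 'tcp_pos': [674.634, -0.066, 225.822], 'eef_rot': [-0.707, 0.707, 0.0, -0.0], 'contact_force': [0.376, -1.422, -0.466], 'moment': [-0.018, 0.029, -0.031], 'finger_force': 0.0, 'width': 87.925}
```

View pics/scene0.png

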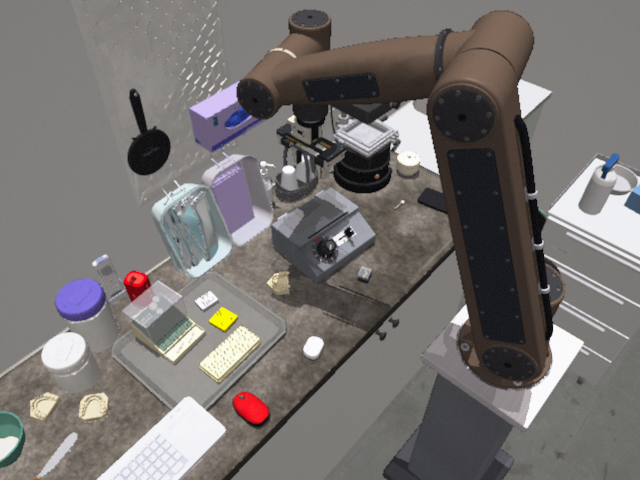

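View pics/wrist0.png

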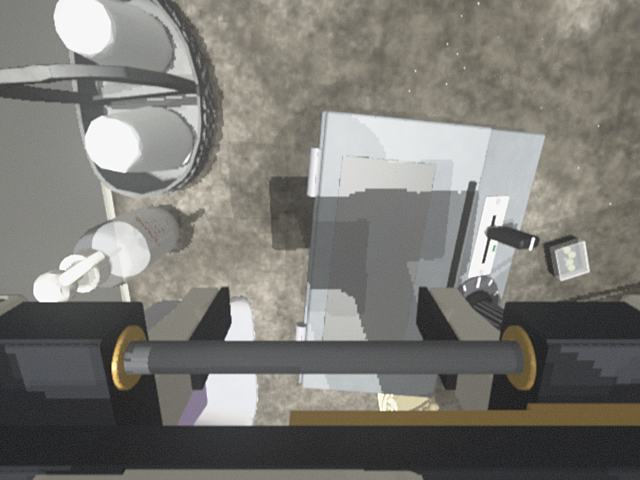

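View pics/side0.png

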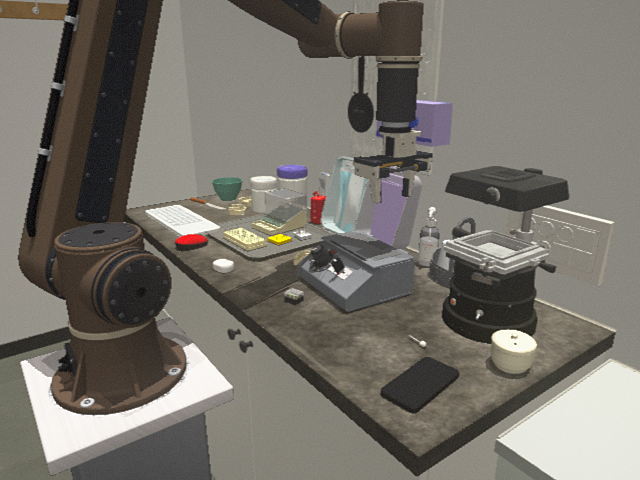

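Scene: the safe is in front of the arm, front facing the robot. In the wrist picture its back-right top corner is near (322,111), front-right at (544,133), back-left at (303,387), and the tab top near (532,242). I'll do a rough fit first, then take a better wrist view.

```bash
cat > h.py <<'E'
import numpy as np, cv2
from plant import bot
from scipy.spatial.transform import Rotation as R
from scipy.optimize import least_squares
def wrist_view(s):
    T=np.eye(4);T[:3,:3]=R.from_quat(s["eef_rot"]).as_matrix();T[:3,3]=s["tcp_pos"]
    return np.linalg.inv(T@np.array(bot.get_calibration("wrist")["T_tool_cam"]))
def proj(name,P,view=None):
    c=bot.get_calibration(name); V=np.array(c["view"]) if view is None else view
    q=np.atleast_2d(P)@V[:3,:3].T+V[:3,3]
    return np.c_[c["cx"]+c["fx"]*q[:,0]/-q[:,2], c["cy"]-c["fy"]*q[:,1]/-q[:,2]]
def s2w(p,P):  # p=(x,y,yaw[,z])
    P=np.atleast_2d(P); return P@R.from_euler("z",p[2]).as_matrix().T+[p[0],p[1],p[3] if len(p)>3 else 0]
c3,s3=np.cos(np.pi/6),np.sin(np.pi/6)
def panel(u,y,n): # u up the slope from front edge, n off the panel -> safe frame
    return np.array([-100+u*c3-n*s3, y, 40+u*s3+n*c3])
# panel frame axes in safe frame: x up slope, y left, z normal
PR=np.array([[c3,0,-s3],[0,1,0],[s3,0,c3]])
E
python3 - <<'E'
from h import *
s=bot.read_state();V=wrist_view(s)
P=np.array([[100,-120,99],[-100,-120,40],[100,120,99]]);px=np.array([[322,111],[544,133],[303,387]])
r=least_squares(lambda p:(proj("wrist",s2w(p,P),V)-px).ravel(),[700,0,0])
p=r.x;print(p,r.fun)
for n,P in dict(dial=panel(50,50,42),plate=panel(50,50,2),tab=panel(50,-35,40),fr=[-100,-120,0],fl=[-100,120,0],frt=[-100,-120,40]).items():
    w=s2w(p,P); print(n,w.round(),proj("scene",w).round(),proj("side",w).round(),proj("wrist",w,V).round())
E
```

```text
[ 5.84738309e+02  3.94762273e+01 -7.61241058e-02] [-0.65599154  1.2672155   2.30705032 -1.15423695 -1.55337628  0.01086869]
dial [[511.  95. 101.]] [[331. 244.]] [[315. 249.]] [[510. 335.]]
plate [[531.  94.  67.]] [[325. 249.]] [[322. 260.]] [[473. 314.]]
tab [[506.  10. 100.]] [[351. 230.]] [[334. 261.]] [[533. 242.]]
fr [[476. -73.   0.]] [[374. 243.]] [[345. 315.]] [[523. 130.]]
fl [[494. 167.   0.]] [[318. 285.]] [[295. 278.]] [[474. 341.]]
frt [[476. -73.  40.]] [[375. 233.]] [[345. 299.]] [[546. 132.]]
```

```bash
cat >> h.py <<'E'
def tool_q(yaw,th,tilt=0): # tool z = -panel normal (tilt extra about panel y); tool x at angle th (about normal, CCW from +panel-x)
    W=R.from_euler("z",yaw).as_matrix()@PR@R.from_euler("y",tilt).as_matrix()
    x=np.array([np.cos(th),np.sin(th),0]);z=np.array([0,0,-1.]);y=np.cross(z,x)
    return R.from_matrix(W@np.c_[x,y,z]).as_quat()
E
python3 - <<'E'
from h import *
p=[584.74,39.48,-.0761]
Tc=np.array(bot.get_calibration("wrist")["T_tool_cam"])
W=R.from_euler("z",p[2]).as_matrix()@PR
best=None
for up in [0,90,180,270]:
  for d in [200,240,280]:
    # camera: -z = -normal ; up at angle
    a=np.radians(up);z=W[:,2];y=W@[np.cos(a),np.sin(a),0];x=np.cross(y,z)
    C=np.eye(4);C[:3,:3]=np.c_[x,y,z];C[:3,3]=s2w(p,panel(50,10,d))[0]
    T=C@np.linalg.inv(Tc); q=R.from_matrix(T[:3,:3]).as_quat()
    j=bot.solve_ik(T[:3,3],q); print("cam",up,d,T[:3,3].round(),None if j is None else np.round(j,2))
for th in range(0,360,30):
    o=[]
    for P,n in ((panel(50,50,11),"dial"),(panel(50,-35,7),"tab")):
        j=bot.solve_ik(s2w(p,P)[0],tool_q(p[2],np.radians(th))); o.append(None if j is None else np.round(j,2).tolist())
    print(th,o)
E
```

```text
cam 0 200 [491.  57.  70.] None
cam 0 240 [471.  59. 104.] [-0.21 -0.06 -0.88 -2.23 -0.12 -2.39]
cam 0 280 [451.  60. 139.] None
cam 90 200 [515.  24.  85.] [ 0.26  0.07 -0.71 -0.59 -0.24 -2.86]
cam 90 240 [495.  26. 119.] None
cam 90 280 [475.  27. 154.] [ 0.44 -0.17 -0.9  -0.13 -0.25  2.82]
cam 180 200 [544.  52. 100.] [ 0.53  0.16 -0.71  0.24 -0.55 -2.37]
cam 180 240 [524.  53. 135.] [ 0.56  0.08 -0.69  0.21 -0.64 -2.37]
cam 180 280 [504.  55. 170.] [ 0.6   0.   -0.68  0.2  -0.74 -2.38]
cam 270 200 [520.  85.  85.] None
cam 270 240 [501.  87. 120.] None
cam 270 280 [481.  88. 155.] None
0 [None, None]
30 [None, None]
60 [None, None]
90 [None, None]
120 [None, None]
150 [None, None]
180 [None, None]
210 [None, None]
240 [None, None]
270 [None, None]
300 [None, None]
330 [None, None]
```

```bash
python3 - <<'E'
from h import *
p=[584.74,39.48,-.0761]
for tilt in (0,5,10,15,20,30):
  for nm,y in (("dial",50),("tab",-35)):
    print(tilt,nm,{n:[th for th in range(0,360,15) if bot.solve_ik(s2w(p,panel(50,y,n))[0],tool_q(p[2],np.radians(th),np.radians(tilt))) is not None] for n in (11,60,120)})
E
```

```text
0 dial {11: [], 60: [], 120: []}
0 tab {11: [], 60: [], 120: []}
5 dial {11: [], 60: [], 120: []}
5 tab {11: [], 60: [], 120: []}
10 dial {11: [], 60: [0, 15, 30, 45, 60, 75, 90, 105, 120, 135, 150, 180, 195, 210, 225, 240, 255, 270, 285, 300, 315, 330, 345], 120: [0, 15, 30, 45, 60, 75, 90, 105, 120, 135, 150, 180, 195, 210, 225, 240, 255, 270, 285, 300, 315, 330, 345]}
10 tab {11: [], 60: [0, 15, 30, 45, 60, 75, 90, 105, 120, 135, 165, 180, 195, 210, 225, 240, 255, 270, 285, 300, 315, 330, 345], 120: [0, 15, 30, 45, 60, 75, 90, 105, 120, 135, 165, 180, 195, 210, 225, 240, 255, 270, 285, 300, 315, 330, 345]}
15 dial {11: [0, 15, 30, 45, 60, 75, 90, 105, 120, 135, 165, 180, 195, 210, 225, 240, 255, 270, 285, 300, 315, 330, 345], 60: [0, 15, 30, 45, 60, 75, 90, 105, 120, 135, 165, 180, 195, 210, 225, 240, 255, 270, 285, 300, 315, 330, 345], 120: [0, 15, 30, 45, 60, 75, 90, 105, 120, 135, 165, 180, 195, 210, 225, 240, 255, 270, 285, 300, 315, 330, 345]}
15 tab {11: [0, 15, 30, 45, 60, 75, 90, 105, 120, 135, 150, 165, 180, 195, 210, 225, 240, 255, 270, 285, 300, 315, 330, 345], 60: [0, 
[... 922 characters left out ...]
0 dial {11: [0, 15, 30, 45, 60, 75, 90, 105, 135, 150, 165, 180, 195, 210, 225, 240, 255, 270, 285, 300, 315, 330, 345], 60: [0, 15, 30, 45, 60, 75, 90, 105, 120, 135, 150, 165, 180, 195, 210, 225, 240, 255, 270, 285, 300, 315, 330, 345], 120: [0, 15, 30, 45, 60, 75, 90, 105, 120, 150, 165, 180, 195, 210, 225, 240, 255, 270, 285, 300, 315, 330, 345]}
30 tab {11: [0, 15, 30, 45, 60, 75, 90, 105, 135, 150, 165, 180, 195, 210, 225, 240, 255, 270, 285, 300, 315, 330, 345], 60: [0, 15, 30, 45, 60, 75, 90, 105, 135, 150, 165, 180, 195, 210, 225, 240, 255, 270, 285, 300, 315, 330, 345], 120: [0, 15, 30, 45, 60, 75, 90, 105, 135, 150, 165, 180, 195, 210, 225, 240, 255, 270, 285, 300, 315, 330, 345]}
```

```bash
python3 - <<'E'
from h import *
p=[584.74,39.48,-.0761]
for th in (0,90,180,270):
  for tilt in (30,20,15,12,10,8,6,4):
    for n in (11,60,):
      j=bot.solve_ik(s2w(p,panel(50,50,n))[0],tool_q(p[2],np.radians(th),np.radians(tilt)))
      print(th,tilt,n,None if j is None else np.round(j,2))
E
```

```text
0 30 11 [ 0.54  0.28 -0.49  0.   -0.8   0.95]
0 30 60 [ 0.57  0.19 -0.49  0.   -0.88  0.92]
0 20 11 [ 0.62  0.2  -0.72  0.22 -0.53  0.69]
0 20 60 [ 0.66  0.1  -0.71  0.2  -0.65  0.69]
0 15 11 [ 0.63  0.16 -0.88  0.48 -0.37  0.43]
0 15 60 [ 0.69  0.05 -0.84  0.37 -0.52  0.49]
0 12 11 [ 0.57  0.13 -1.    0.8  -0.26  0.17]
0 12 60 [ 0.69  0.03 -0.93  0.53 -0.44  0.34]
0 10 11 None
0 10 60 [ 0.67  0.02 -0.99  0.68 -0.38  0.21]
0 8 11 None
0 8 60 None
0 6 11 None
0 6 60 None
0 4 11 None
0 4 60 None
90 30 11 [ 0.54  0.28 -0.49  0.   -0.8   2.52]
90 30 60 [ 0.57  0.19 -0.49  0.   -0.88  2.49]
90 20 11 [ 0.62  0.2  -0.72  0.22 -0.53  2.26]
90 20 60 [ 0.66  0.1  -0.71  0.2  -0.65  2.26]
90 15 11 [ 0.63  0.16 -0.88  0.48 -0.37  2.  ]
90 15 60 [ 0.69  0.05 -0.84  0.37 -0.52  2.06]
90 12 11 [ 0.57  0.13 -1.    0.8  -0.26  1.74]
90 12 60 [ 0.69  0.03 -0.93  0.53 -0.44  1.91]
90 10 11 None
90 10 60 [ 0.67  0.02 -0.99  0.68 -0.38  1.78]
90 8 11 None
90 8 60 None
90 6 11 None
90 6 60 None
90 4 11 None
90 4 60 None
180 30 11 [ 0.54  0.28 -0.49  0.   -0.8  -2.19]
180 30 60 [ 0.57  0.19 -0.49  0.   -0.
[... 275 characters left out ...]
.93  0.53 -0.44 -2.8 ]
180 10 11 None
180 10 60 [ 0.67  0.02 -0.99  0.68 -0.38 -2.93]
180 8 11 None
180 8 60 None
180 6 11 None
180 6 60 None
180 4 11 None
180 4 60 None
270 30 11 [ 0.54  0.28 -0.49  0.   -0.8  -0.62]
270 30 60 [ 0.57  0.19 -0.49  0.   -0.88 -0.65]
270 20 11 [ 0.62  0.2  -0.72  0.22 -0.53 -0.88]
270 20 60 [ 0.66  0.1  -0.71  0.2  -0.65 -0.89]
270 15 11 [ 0.63  0.16 -0.88  0.48 -0.37 -1.14]
270 15 60 [ 0.69  0.05 -0.84  0.37 -0.52 -1.08]
270 12 11 [ 0.57  0.13 -1.    0.8  -0.26 -1.4 ]
270 12 60 [ 0.69  0.03 -0.93  0.53 -0.44 -1.23]
270 10 11 None
270 10 60 [ 0.67  0.02 -0.99  0.68 -0.38 -1.36]
270 8 11 None
270 8 60 None
270 6 11 None
270 6 60 None
270 4 11 None
270 4 60 None
```

```bash
cat > fk.py <<'E'
import numpy as np
from scipy.spatial.transform import Rotation as R
W0=np.array([[0,0,1],[0,1,0],[0,-1,0],[1,0,0],[0,-1,0],[1,0,0.]])
LO=np.array([-3.07,-1.43,-1.02,-3.03,-3.05,-3.03]);HI=np.array([3.07,2.12,1.25,1.67,0,3.03])
def fk(x,Q,sg):
    Q=np.atleast_2d(Q);w=W0*np.array(sg)[:,None]+x[:18].reshape(6,3);w=w/np.linalg.norm(w,axis=1)[:,None]
    pt=x[18:36].reshape(6,3)*1000
    Rm=np.tile(R.from_rotvec(x[36:39]).as_matrix(),(len(Q),1,1));P=np.tile(x[39:42]*1000,(len(Q),1))
    for i in range(5,-1,-1):
        A=R.from_rotvec(Q[:,i:i+1]*w[i]).as_matrix()
        P=np.einsum('nij,nj->ni',A,P-pt[i])+pt[i];Rm=A@Rm
    return P,Rm
E
python3 - <<'E'
from h import *; from fk import *
from scipy.optimize import least_squares
rng=np.random.default_rng(0);Q=[];P=[];O=[]
for k in range(500):
    pos=[rng.uniform(350,750),rng.uniform(-300,300),rng.uniform(80,500)]
    o=R.from_quat([-.707107,.707107,0,0])*R.from_rotvec(rng.normal(0,.6,3))
    j=bot.solve_ik(pos,o.as_quat())
    if j is not None: Q.append(j);P.append(pos);O.append(o.as_matrix())
    if len(Q)>=150: break
Q,P,O=map(np.array,(Q,P,O));print(len(Q))
s=bot.read_state()
best=None
for s4 in (1,-1):
  for s6 in (1,-1):
    sg=[1,1,1,s4,1,s6]
    x0=np.zeros(42);x0[18:36]=np.array([[0,0,0],[0,0,.3],[0,0,.8],[0,-.1,.8],[.5,-.1,.8],[.5,-.1,.8]]).ravel()
    x0[39:42]=[.8,-.2,.8];x0[36:39]=R.from_matrix(np.array([[0,0,1],[0,-1,0],[1,0,0]]).T).as_rotvec()
    def f(x):
        p,r=fk(x,Q,sg); return np.r_[((p-P)/300).ravel(),(r-O).ravel()]
    r=least_squares(f,x0,max_nfev=150); print(s4,s6,r.cost,abs(r.fun).max())
    if best is None or r.cost<best[0]: best=(r.cost,sg,r.x)
np.savez("fk.npz",sg=best[1],x=best[2],Q=Q)
x=best[2];print(((W0*np.array(best[1])[:,None]+x[:18].reshape(6,3))).round(3).tolist(),(x[18:36].reshape(6,3)*1000).round(0).tolist(),x[36:].round(3))
p,r=fk(x,s["joint_pos"],best[1]);print(p,s["tcp_pos"])
E
```

```text
150
1 1 2.0830934997996107e-28 2.842170943040401e-15
1 -1 1.596980356275927e-23 4.96713781217295e-13
-1 1 3.538959870042446e-27 1.316576477468819e-14
-1 -1 7.61758378945296e-28 4.357995445995281e-15
[[-0.0, 0.0, 3.756], [0.0, 4.586, -0.0], [-0.0, -4.3, 0.0], [-12.987, -0.0, -0.0], [-0.0, -4.003, 0.0], [-4.937, 0.0, -0.0]] [[-0.0, -0.0, -453.0], [-0.0, -192.0, 199.0], [-0.0, -538.0, 800.0], [2021.0, 0.0, 800.0], [464.0, 1010.0, 800.0], [1798.0, -192.0, 800.0]] [ 2.418 -2.418  2.418  0.842 -0.192  0.8  ]
[[ 6.74633786e+02 -6.56999546e-02  2.25822231e+02]] [ 6.74633786e+02 -6.56999546e-02  2.25822231e+02]
```

```bash
cat >> fk.py <<'E'
from scipy.optimize import least_squares
_d=np.load("fk.npz");X,SG=_d["x"],_d["sg"]
def FK(q): P,r=fk(X,q,SG); return P[0],r[0]
def ik(pos,quat,seed):
    O=R.from_quat(quat).as_matrix()
    def f(q): P,r=FK(q); return np.r_[(P-pos)/300,(r-O).ravel()]
    r=least_squares(f,np.clip(seed,LO+1e-3,HI-1e-3),bounds=(LO,HI),xtol=1e-12,ftol=1e-12,gtol=1e-12)
    return r.x if r.cost<1e-7 else None
def ik_all(pos,quat,n=60,seed=0):
    rng=np.random.default_rng(seed);out=[]
    for _ in range(n):
        q=ik(pos,quat,rng.uniform(np.maximum(LO,[-1.5,-1,-1.02,-3.03,-3.05,-3.03]),np.minimum(HI,[1.5,1.5,1.25,1.67,0,3.03])))
        if q is not None and not any(abs(q-o).max()<.02 for o in out): out.append(q)
    return out
E
python3 - <<'E'
from h import *; from fk import *
p=[584.74,39.48,-.0761]
for nm,y,n in (("dial",50,11),("dial",50,60),("tab",-35,7)):
  for th in (0,90,180,270):
    for q in ik_all(s2w(p,panel(50,y,n))[0],tool_q(p[2],np.radians(th)),40): print(nm,n,th,q.round(2))
E
time python3 - <<'E'
from h import *; from fk import *
p=[584.74,39.48,-.0761]
for nm,y,n in (("dial",50,11),("dial",50,60)):
  for tilt in (30,12,8,5,2):
    for q in ik_all(s2w(p,panel(50,y,n))[0],tool_q(p[2],np.radians(0),np.radians(tilt)),40): print(nm,n,tilt,q.round(2))
# best effort at tilt 0: closest
import itertools
pos=s2w(p,panel(50,50,11))[0]
a=R.from_euler("z",p[2]).as_matrix()@PR[:,2]
rng=np.random.default_rng(1);res=[]
def f(q):
    P,r=FK(q);return np.r_[(P-pos)/10,(r[:,2]+a)]
for _ in range(60):
    r=least_squares(f,rng.uniform(np.maximum(LO,-1.5),np.minimum(HI,1.5)),bounds=(LO,HI))
    P,rr=FK(r.x);res.append((round(np.degrees(np.arccos(np.clip(-rr[:,2]@a,-1,1))),2),round(np.linalg.norm(P-pos),2),r.x.round(2).tolist()))
res.sort(key=lambda t:t[0]+t[1]);print(*res[:6],sep="\n")
E
```

```text
dial 11 30 [ 0.54  0.28 -0.49 -0.   -0.8   0.95]
dial 11 12 [ 0.57  0.13 -1.    0.8  -0.26  0.17]
dial 60 30 [ 0.57  0.19 -0.49 -0.   -0.88  0.92]
dial 60 12 [ 0.69  0.03 -0.93  0.53 -0.44  0.34]
(np.float64(4.08), np.float64(0.01), [-0.19, 0.11, -0.89, -3.03, -0.0, -0.24])
(np.float64(4.08), np.float64(0.01), [-0.19, 0.11, -0.89, -3.03, -0.0, 0.79])
(np.float64(4.08), np.float64(0.01), [-0.19, 0.11, -0.89, -3.03, -0.0, -0.4])
(np.float64(4.08), np.float64(0.01), [-0.19, 0.11, -0.89, -3.03, -0.0, 0.23])
(np.float64(4.08), np.float64(0.01), [-0.19, 0.11, -0.89, -3.03, -0.0, -0.36])
(np.float64(4.08), np.float64(0.01), [-0.19, 0.11, -0.89, -3.03, -0.0, 0.32])
real	0m9.795s
user	0m10.312s
sys	0m0.067s
```

```bash
python3 - <<'E'
from h import *
import json
p=[584.74,39.48,-.0761]
Tc=np.array(bot.get_calibration("wrist")["T_tool_cam"])
W=R.from_euler("z",p[2]).as_matrix()@PR
for k,(y,d) in enumerate([(30,200),(-10,260)]):
    z=W[:,2];yy=-W[:,0];x=np.cross(yy,z)
    C=np.eye(4);C[:3,:3]=np.c_[x,yy,z];C[:3,3]=s2w(p,panel(50,y,d))[0]
    T=C@np.linalg.inv(Tc)
    bot.move_ptp(T[:3,3],R.from_matrix(T[:3,:3]).as_quat()); bot.pause(.2)
    s=bot.read_state();im=bot.camera("wrist")
    cv2.imwrite(f"pics/w{k+1}.png",im[:,:,::-1]);np.save(f"V{k+1}.npy",wrist_view(s))
    print(s["t"],s["tcp_pos"],s["joint_pos"])
E
```

```text
2.2 [545.77876432  71.78628946 100.33870126] [ 0.57024236  0.16448015 -0.69999288  0.24614694 -0.55046316 -2.4193647 ]
2.8417 [512.49828583  34.29400737 151.35383974] [ 0.5407853   0.03473967 -0.68837751  0.19448885 -0.68553344 -2.33033872]
```

View pics/w1.png

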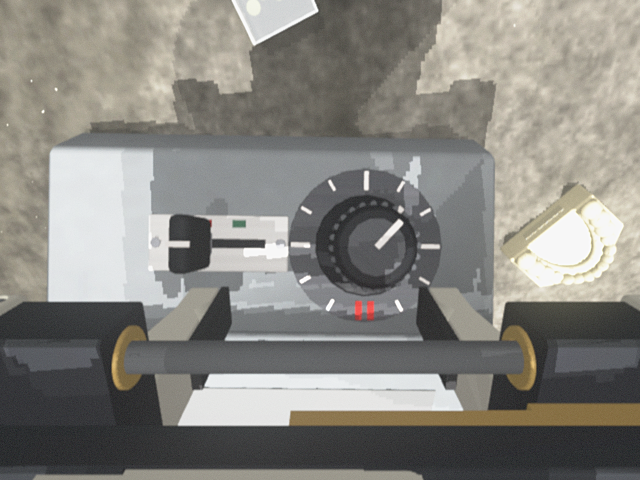

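View pics/w2.png

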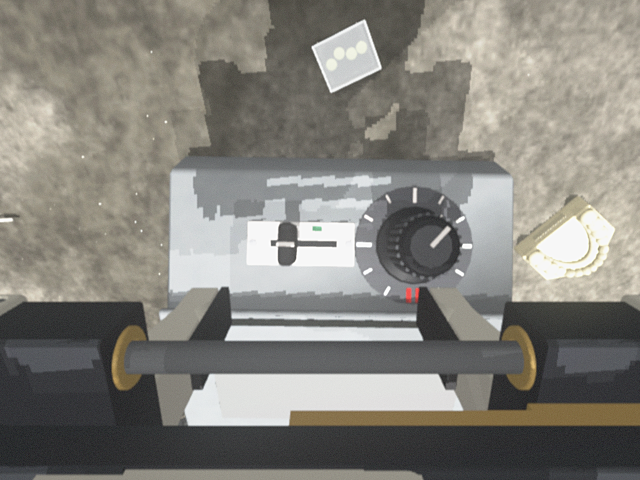

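Both pictures show the dial with 12 (red double bar) at the bottom, w1 (365,310). The other ticks in w1 are 6 at (366,181), 3 at (300,245) and 9 at (431,247); in w2 they are at (415,195), (364,244) and (466,246), with 12 at (412,295). The pointer runs (376,248)→(403,221), about 7.5. The tab in w1 is near (189,243). Next I fit the pose from the ticks.

```bash
python3 - <<'E'
from h import *
V=[np.load("V1.npy"),np.load("V2.npy")]
px=[np.array([[365,310],[300,245],[366,181],[431,247]]),np.array([[412,295],[364,244],[415,195],[466,246]])]
def tk(r,ang,n=2): return np.array([panel(50+r*np.cos(a),50-r*np.sin(a),n) for a in np.radians(ang)])
def f(v):
    p=v[:4];P=s2w(p,tk(v[4],[0,90,180,270]))
    return np.r_[(proj("wrist",P,V[0])-px[0]).ravel(),(proj("wrist",P,V[1])-px[1]).ravel()]
r=least_squares(f,[584,39,-.076,0,34.5]);p=r.x[:4];print(r.x.round(3),r.fun.round(1))
np.save("pose.npy",p)
ims=[cv2.imread(f"pics/w{k}.png") for k in (1,2)]
for k in (0,1):
    # rectify panel surface at pointer height (n=42), and annotate predicted knob circle
    for P,c in ((tk(19,range(0,360,10),42),(0,255,0)),(tk(27,range(0,360,10),8),(255,255,0)),(np.array([panel(50+a,-35+b,40) for a in(-13,13) for b in (-5,5)]),(0,0,255)),(np.array([[-100,-120,40],[-100,120,40]]),(255,0,255))):
        for u,v in proj("wrist",s2w(p,P),V[k]): cv2.circle(ims[k],(int(round(u)),int(round(v))),1,c,-1)
    # pointer angle
pt=[np.array([[376,248],[403,221]]),np.array([[432,246],[451,226]])]
for k in (0,1):
    for n in (42,):
        # back-project pixels to plane n
        def g(v,q): return proj("wrist",s2w(p,panel(v[0],v[1],n)),V[k])[0]-q
        A=[least_squares(g,[50,50],args=(q,)).x for q in pt[k]]
        d=A[1]-A[0];print(k,np.round(A,1),"hour dir deg",np.degrees(np.arctan2(-d[1],d[0]))%360, "tip from axis",np.degrees(np.arctan2(-(A[1][1]-50),A[1][0]-50))%360)
cv2.imwrite("pics/fit.png",np.hstack([cv2.resize(ims[0][130:330,140:460],None,fx=1.25*.98,fy=1.25*.98,interpolation=cv2.INTER_CUBIC),]) if 0 else cv2.resize(np.vstack([ims[0][130:330,140:460],ims[1][130:330,200:520]])[:, :],None,fx=1.5,fy=1.5,interpolation=cv2.INTER_CUBIC))
for n,P in dict(plate=panel(50,50,2),fr=[-100,-120,0],fl=[-100,120,0]).items(): print(n,s2w(p,P).round(1),proj("scene",s2w(p,P)).round(),proj("side",s2w(p,P)).round())
E
```

```text
[ 5.86616e+02  4.00110e+01 -9.40000e-02  1.84400e+00  3.44960e+01] [-0.4  0.7  0.3 -0.6  0.6 -0.8 -0.3 -0.5  1.4  0.6 -0.   0.6 -0.   0.2
 -1.7  0.2]
0 [[50.4 49.5]
 [38.9 60.8]] hour dir deg 224.14700765031037 tip from axis 224.02610085059777
1 [[49.8 50.3]
 [38.  61.2]] hour dir deg 222.69008404630696 tip from axis 223.00356797144835
plate [[533.9  95.2  68.6]] [[324. 248.]] [[322. 259.]]
fr [[475.8 -70.1   1.8]] [[374. 243.]] [[344. 314.]]
fl [[498.3 168.9   1.8]] [[316. 284.]] [[296. 277.]]
```

View pics/fit.png

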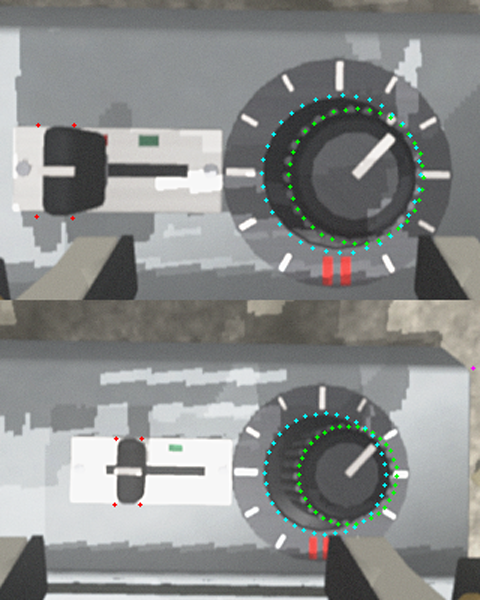

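```bash
cat > plan.py <<'E'
from h import *; from fk import *
p=np.load("pose.npy");p[3]=1.0
a=R.from_euler("z",p[2]).as_matrix()@PR[:,2]
def best(pos,seed,wp=1/.3):
    f=lambda q:np.r_[(FK(np.r_[q,0.])[0]-pos)*wp,(FK(np.r_[q,0.])[1][:,2]+a)*10]
    r=least_squares(f,np.clip(seed[:5],LO[:5]+.002,HI[:5]-.01),bounds=(LO[:5]+.001,HI[:5]-.005))
    q=np.r_[r.x,0.];P,rr=FK(q)
    return q,np.linalg.norm(P-pos),np.degrees(np.arccos(-rr[:,2]@a)),PR.T@R.from_euler("z",-p[2]).as_matrix()@rr[:,2]
def dialpos(n): return s2w(p,panel(50,50,n))[0]
E
python3 - <<'E'
from plan import *
q=np.array([-.19,.11,-.89,-3.02,-.01,0])
for n in (14,30,60,90,120):
    q,e,m,d=best(dialpos(n),q);print(n,q.round(3),round(e,2),round(m,2),d.round(3))
q0=best(dialpos(14),q)[0]
A=FK(q0)[1];B=FK(q0+[0,0,0,0,0,.1])[1];print("dj6 about tool z",R.from_matrix(A.T@B).as_rotvec().round(3))
c=np.array(bot.read_state()["joint_pos"])
via=c.copy();via[1]-=.45;via[4]=-.3
q90=best(dialpos(90),q)[0];v2=q90.copy();v2[1]-=.35
print([FK(x)[0].round() for x in (c,via,v2,q90)])
for t in np.linspace(0,1,9): 
    x=via*(1-t)+v2*t;P,r=FK(x);print(t,P.round(),r[:,2].round(2))
E
```

```text
14 [-0.184  0.106 -0.895 -3.029 -0.005  0.   ] 0.0 4.0 [ 0.05  -0.048 -0.998]
30 [-0.186  0.061 -0.913 -3.029 -0.005  0.   ] 0.0 5.25 [ 0.076 -0.051 -0.996]
60 [-0.188 -0.026 -0.947 -3.029 -0.005  0.   ] 0.0 8.05 [ 0.128 -0.057 -0.99 ]
90 [-0.192 -0.116 -0.98  -3.029 -0.005  0.   ] 0.0 11.28 [ 0.185 -0.063 -0.981]
120 [-0.195 -0.211 -1.01  -3.029 -0.005  0.   ] 0.01 14.88 [ 0.247 -0.07  -0.966]
dj6 about tool z [ 0.   0.  -0.1]
[array([512.,  34., 151.]), array([564.,  94., 457.]), array([481., 101., 306.]), array([490.,  99., 144.])]
0.0 [564.  94. 457.] [ 0.75  0.38 -0.54]
0.125 [527.  68. 371.] [ 0.74  0.42 -0.53]
0.25 [486.  66. 304.] [ 0.76  0.42 -0.49]
0.375 [451.  81. 261.] [ 0.81  0.39 -0.44]
0.5 [429. 104. 239.] [ 0.86  0.3  -0.4 ]
0.625 [424. 125. 237.] [ 0.9   0.19 -0.38]
0.75 [434. 136. 251.] [ 0.92  0.05 -0.39]
0.875 [456. 130. 275.] [ 0.9  -0.07 -0.43]
1.0 [481. 101. 306.] [ 0.86 -0.17 -0.49]
```

```bash
sed -i 's/LO\[:5\]+.001,HI\[:5\]-.005/LO[:5]+.015,HI[:5]-.012/; s/LO\[:5\]+.002,HI\[:5\]-.01)/LO[:5]+.02,HI[:5]-.02)/' plan.py
python3 - <<'E'
from plan import *
c=np.array(bot.read_state()["joint_pos"])
v1=np.array([.45,-.15,-.5,.15,-.25,-1.8]);v2=np.array([-.18,-.15,-.5,-3.01,-.02,-1.25])
q=best(dialpos(12),v2)[0];way=[]
for n in (12,30,60,90):
    q,e,m,d=best(dialpos(n),q);q[5]=-1.2;way.append(q.copy());print(n,q.round(3),round(e,2),round(m,2))
for A,B in ((c,v1),(v1,v2),(v2,way[-1])):
    for t in np.linspace(0,1,6):
        x=A*(1-t)+B*t;P,r=FK(x);print(P.round(),(P-r[:,2]*378).round())
np.save("way.npy",way)
E
```

```text
12 [-0.184  0.111 -0.892 -3.015 -0.012 -1.2  ] 0.0 4.13
30 [-0.186  0.061 -0.913 -3.015 -0.012 -1.2  ] 0.0 5.58
60 [-0.189 -0.026 -0.947 -3.015 -0.012 -1.2  ] 0.0 8.41
90 [-0.192 -0.116 -0.98  -3.015 -0.012 -1.2  ] 0.0 11.66
[512.  34. 151.] [434.  41. 521.]
[557.  58. 193.] [432.  31. 549.]
[599.  78. 245.] [428.  20. 577.]
[636.  93. 305.] [421.   9. 605.]
[667. 103. 374.] [413.  -3. 633.]
[690. 107. 449.] [403. -16. 662.]
[690. 107. 449.] [403. -16. 662.]
[649.  76. 360.] [353. -61. 551.]
[622.  93. 320.] [298. -27. 473.]
[629. 121. 335.] [278.  54. 457.]
[668. 120. 398.] [307. 122. 510.]
[718.  64. 488.] [366. 127. 611.]
[718.  64. 488.] [366. 127. 611.]
[687.  68. 410.] [349. 129. 569.]
[648.  73. 335.] [329. 132. 529.]
[602.  80. 266.] [304. 136. 492.]
[549.  89. 202.] [277. 141. 459.]
[490.  99. 144.] [245. 146. 428.]
```

```bash
python3 - <<'E'
from plan import *
way=np.load("way.npy")
v1=np.array([.45,-.15,-.5,.15,-.25,-1.8]);v2=np.array([-.18,-.15,-.5,-3.01,-.02,-1.25])
bot.move_gripper(62,15)
for j in (v1,v2,way[3],way[2],way[1],way[0]): bot.move_joints(j)
s=bot.read_state();print(s["t"],s["tcp_pos"],dialpos(12),s["contact_force"],s["joint_pos"])
cv2.imwrite("pics/g0.png",bot.camera("wrist")[:,:,::-1])
bot.move_gripper(30,15)
s=bot.read_state();print(s["t"],s["width"],s["finger_force"],s["contact_force"],s["moment"])
cv2.imwrite("pics/g1.png",bot.camera("wrist")[:,:,::-1])
cv2.imwrite("pics/g.png",np.hstack([cv2.resize(cv2.imread(f"pics/g{k}.png"),(400,300)) for k in (0,1)]))
E
```

```text
9.7667 [528.91356112  95.66055118  76.98604728] [528.88435963  95.67303557  76.39230485] [-0.26179713  0.46667676 -0.20392964] [-0.18403762  0.109759   -0.89238948 -3.01486985 -0.01202506 -1.20004968]
10.3417 38.23534736261367 15.006454559625126 [-6.14591711 -7.21744569  8.75703706] [-2.28603257  2.03218651 -1.57007675]
```

View pics/g.png

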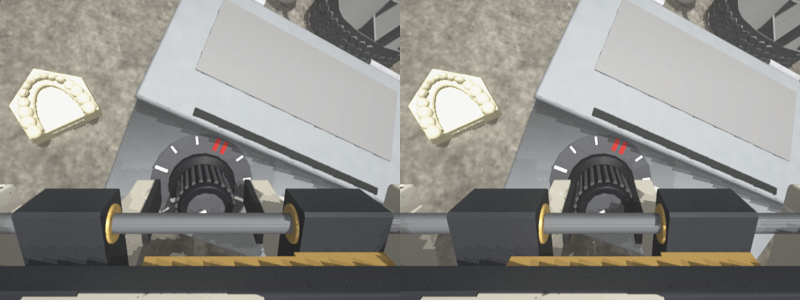

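The fingers straddle the knob and closed on it at 38.2 mm. The pointer tip is visible just above the rod at (203,211). Now I turn left to 3.

```bash
python3 - <<'E'
from plan import *
q=np.load("way.npy")[0];tot=np.radians(223.5-90)
for k in range(1,5):
    x=q.copy();x[5]+=tot*k/4;bot.move_joints(x);s=bot.read_state()
    print(s["t"],s["width"],s["finger_force"],np.round(s["contact_force"],1),np.round(s["moment"],2),round(s["joint_pos"][5],3))
s=bot.read_state();np.save("V3.npy",wrist_view(s))
im=bot.camera("wrist")[:,:,::-1];cv2.imwrite("pics/t1.png",im)
im0=cv2.imread("pics/g1.png")
cv2.imwrite("pics/t1c.png",np.hstack([cv2.resize(i[180:380,220:420],(400,400),interpolation=cv2.INTER_CUBIC) for i in (im0,im)]))
E
```

```text
11.0083 38.02880435244533 15.203825533390045 [-5.9 -8.7  8.7] [-2.52  2.1  -1.71] -0.617
11.625 38.10408612735128 14.975329076405615 [-4.1 -7.8  6.7] [-2.38  1.87 -1.62] -0.035
12.2417 37.66418570686805 14.858938769652923 [-1.9 -5.9  2.7] [-1.39  1.52 -1.03] 0.548
12.8583 37.635945439923596 15.1367110080173 [-0.2 -5.5  1.6] [-1.25  1.29 -0.81] 1.127
```

View pics/t1c.png

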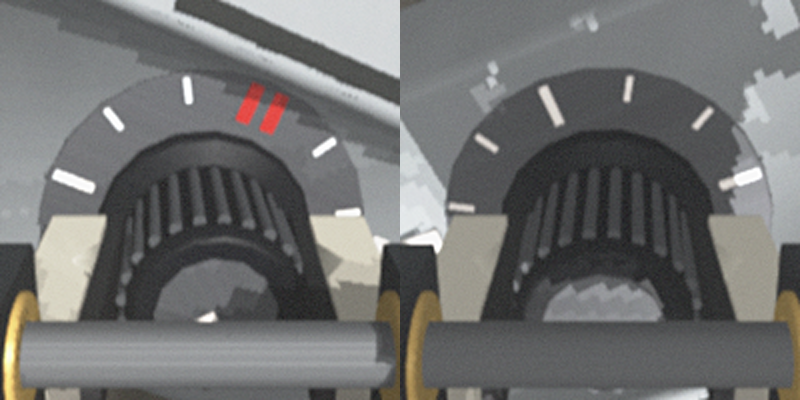

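```bash
python3 - <<'E'
from plan import *
s=bot.read_state();V3=np.load("V3.npy")
q=np.load("way.npy")[0];P,r=FK(q);Vg=wrist_view(dict(tcp_pos=P,eef_rot=R.from_matrix(r).as_quat()))
p=np.load("pose.npy")
for nm,V,angs in (("g1",Vg,(213,223.5,233)),("t1",V3,(70,80,90,100,110,223))):
  for a in angs:
    A=np.radians(a);print(nm,a,proj("wrist",s2w(p,[panel(50+k*np.cos(A),50-k*np.sin(A),42) for k in (0,8,16)]),V).round().tolist())
  print(proj("wrist",s2w(p,[panel(50+34.5*np.cos(A),50-34.5*np.sin(A),2) for A in np.radians([0,90,180,270])]),V).round().tolist())
P,r=FK(np.array(s["joint_pos"]));print(P-s["tcp_pos"])
E
python3 -c "
import cv2
im=cv2.imread('pics/t1.png')
cv2.imwrite('pics/t1d.png',cv2.resize(im[300:420,240:400],(800,600),interpolation=cv2.INTER_CUBIC))"
```

```text
g1 213 [[329.0, 338.0], [312.0, 348.0], [295.0, 358.0]]
g1 223.5 [[329.0, 338.0], [310.0, 345.0], [291.0, 353.0]]
g1 233 [[329.0, 338.0], [309.0, 343.0], [289.0, 347.0]]
[[352.0, 233.0], [384.0, 319.0], [295.0, 352.0], [257.0, 270.0]]
t1 70 [[321.0, 344.0], [307.0, 355.0], [293.0, 366.0]]
t1 80 [[321.0, 344.0], [305.0, 353.0], [288.0, 361.0]]
t1 90 [[321.0, 344.0], [303.0, 350.0], [285.0, 356.0]]
t1 100 [[321.0, 344.0], [302.0, 348.0], [283.0, 351.0]]
t1 110 [[321.0, 344.0], [301.0, 345.0], [281.0, 345.0]]
t1 223 [[321.0, 344.0], [329.0, 329.0], [336.0, 312.0]]
[[349.0, 347.0], [261.0, 315.0], [295.0, 233.0], [390.0, 270.0]]
[ 0.00000000e+00  1.13686838e-13 -1.13686838e-13]
```

View pics/t1d.png

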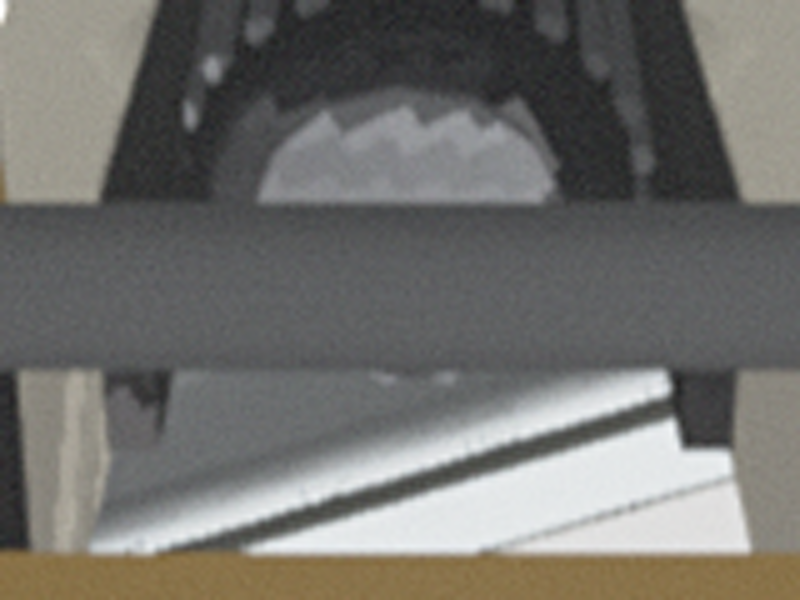

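The pointer is hidden behind the rod, as expected for 3. I'll release, back off along the axis and measure the angle before going on.

```bash
cat >> plan.py <<'E'
def J(n,j6):
    w=np.load("way.npy");q=w[{12:0,30:1,60:2,90:3}[n]].copy();q[5]=j6;return q
def backoff(j6,name,nm=60):
    bot.move_gripper(62,15);bot.move_joints(J(30,j6));bot.move_joints(J(nm,j6));bot.pause(.15)
    s=bot.read_state();np.save(name+".npy",wrist_view(s));im=bot.camera("wrist")[:,:,::-1];cv2.imwrite(f"pics/{name}.png",im)
    V=wrist_view(s);pp=np.load("pose.npy")
    # rectify: plane n=42 around the axis, 12 o'clock up, 8 px/mm
    uv=[(-25,-25),(25,-25),(25,25),(-25,25)] # (right, up)
    src=proj("wrist",s2w(pp,[panel(50+b,50-a,42) for a,b in uv]),V).astype(np.float32)
    dst=np.float32([[200+8*a,200-8*b] for a,b in uv])
    rc=cv2.warpPerspective(im,cv2.getPerspectiveTransform(src,dst),(400,400))
    cv2.imwrite(f"pics/{name}_r.png",rc);print(s["t"],s["tcp_pos"]);return rc
E
python3 - <<'E'
from plan import *
j6=bot.read_state()["joint_pos"][5]
rc=backoff(j6,"b1")
o=cv2.resize(cv2.imread("pics/b1.png"),(533,400));cv2.imwrite("pics/b1v.png",np.hstack([o[:,:400],rc]))
E
```

```text
14.2167 [505.66081178  97.80990974 118.03032154]
```

View pics/b1v.png

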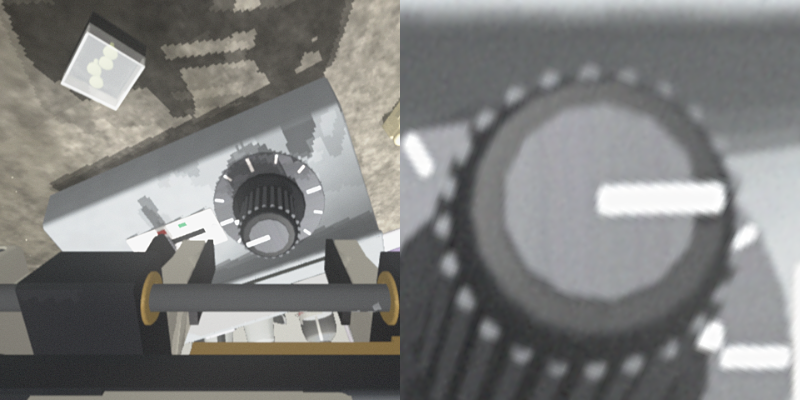

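b1 shows the pointer on the rectified knob running (600,202)→(723,197), i.e. about 88°, so 3 o'clock is within tolerance. Next I regrasp and turn right to 6, from here measuring the pointer by code.

```bash
cat >> plan.py <<'E'
def pointer(rc):
    g=rc.min(axis=2).astype(float);yy,xx=np.mgrid[:400,:400]
    m=((xx-200)**2+(yy-200)**2<(14*8)**2)
    t=m&(g>215);n,l,st,ce=cv2.connectedComponentsWithStats(t.astype(np.uint8))
    k=1+st[1:,4].argmax();y,x=np.where(l==k)
    c=np.r_[x.mean(),y.mean()];u,sv,vt=np.linalg.svd(np.c_[x,y]-c,full_matrices=False);d=vt[0]
    if d@(c-200)<0:d=-d
    return np.degrees(np.arctan2(d[0],-d[1]))%360,len(x),c.round(),(sv/np.sqrt(len(x))).round(1)
def turn(j6,dj,steps=3):
    bot.move_joints(J(30,j6));bot.move_joints(J(12,j6));bot.move_gripper(30,15)
    print("grip",bot.read_state()["width"])
    for k in range(1,steps+1): bot.move_joints(J(12,j6+dj*k/steps))
    s=bot.read_state();print(s["t"],s["width"],np.round(s["contact_force"],1));return j6+dj
E
python3 - <<'E'
from plan import *
j6=np.load("way.npy")[0][5]+np.radians(133.5)
a0=pointer(cv2.imread("pics/b1_r.png"));print(a0)
assert 84<a0[0]<95
j6=turn(j6,-np.radians(179.5-a0[0]))
rc=backoff(j6,"b2");print(j6,pointer(rc))
E
```

```text
(np.float64(88.6715580936696), 3236, array([255., 198.]), array([32.4,  8.2]))
grip 38.0064843678825
17.0 38.16356947802504 [3.  4.4 4. ]
18.3 [505.67466393  97.79774072 118.06815272]Traceback (most recent call last):
  File "<stdin>", line 6, in <module>
  File "plan.py", line 26, in pointer
    k=1+st[1:,4].argmax();y,x=np.where(l==k)
        ~~~~~~~~~~~~~~~^^
ValueError: attempt to get argmax of an empty sequence
```

```bash
sed -i 's/def pointer(rc):/def pointer(rc,th=215):/; s/g>215/g>th/' plan.py
python3 - <<'E'
from plan import *
for nm in ("b1","b2"):
    rc=cv2.imread(f"pics/{nm}_r.png");g=rc.min(axis=2)
    yy,xx=np.mgrid[:400,:400];m=((xx-200)**2+(yy-200)**2<(14*8)**2)
    print(nm,np.percentile(g[m],[5,50,80,90,95,98,100]))
    for th in (110,120,130,140,150,160,180,200):
        try: print(th,pointer(rc,th))
        except Exception as e: pass
E
```

```text
b1 [103. 158. 164. 177. 248. 250. 255.]
110 (np.float64(287.0383156137257), 35281, array([195., 196.]), array([54.3, 52. ]))
120 (np.float64(290.43893278978874), 33112, array([196., 197.]), array([54. , 49.1]))
130 (np.float64(97.11148070614111), 30338, array([201., 200.]), array([50.2, 48.3]))
140 (np.float64(96.08815545550615), 29257, array([201., 200.]), array([49.6, 47.2]))
150 (np.float64(95.54285050024811), 28036, array([201., 201.]), array([49. , 45.9]))
160 (np.float64(273.58442940971076), 14215, array([188., 185.]), array([51.9, 33.5]))
180 (np.float64(88.67941275089743), 3857, array([253., 198.]), array([32.7,  9.7]))
200 (np.float64(88.68802323484205), 3501, array([254., 198.]), array([32.6,  8.8]))
b2 [ 54.  77.  83. 105. 161. 184. 192.]
110 (np.float64(179.24415647218768), 3142, array([203., 254.]), array([32.7,  7.9]))
120 (np.float64(179.3014136997458), 2915, array([203., 255.]), array([32.4,  7.4]))
130 (np.float64(179.33107114606634), 2693, array([203., 255.]), array([32.3,  6.9]))
140 (np.float64(179.253458437302), 2464, array([203., 256.]), array([32.1,  6.4]))
150 (np.float64(179.2290269075031), 2237, array([203., 256.]), array([31.9,  5.8]))
160 (np.float64(179.26100861976428), 1979, array([203., 257.]), array([31.7,  5.2]))
180 (np.float64(179.19999825164), 1164, array([203., 258.]), array([31.2,  3.2]))
```

At 6 (179.2°). Now left to 5, measure, and in the same run search the lid-hook reach offline.

```bash
python3 - <<'E'
from plan import *
j6=np.load("way.npy")[0][5]+np.radians(133.5)-np.radians(179.5-88.6716)
j6=turn(j6,np.radians(29.2),2)
rc=backoff(j6,"b3");print(j6)
for th in (120,140,160,190,215):
    try: print(pointer(rc,th))
    except ValueError: pass
# tab pose options (standard branch) and lid hook reach
seed=np.array([.6,.1,-.8,.3,-.45,-2.6])
for tilt in (13,15,18,22):
    print(tilt,[None if (x:=ik(s2w(p,panel(50,y,n))[0],tool_q(p[2],np.pi,np.radians(tilt)),seed)) is None else x.round(2).tolist() for y,n in ((-35,60),(-35,10),(-16,10))])
Wz=R.from_euler("z",p[2])
rng=np.random.default_rng(0)
for y in (-100,-80,-60,0):
    pos=s2w(p,[-20,y,90])[0]
    for al in (45,35,30,25,20):
        t=Wz.apply([np.sin(np.radians(al)),0,-np.cos(np.radians(al))]);sol=[]
        for _ in range(25):
            f=lambda q:np.r_[(FK(np.r_[q,0])[0]-pos)/10,(FK(np.r_[q,0])[1][:,2]-t)*10]
            r=least_squares(f,rng.uniform(np.maximum(LO[:5],-1.5),np.minimum(HI[:5],1.5)),bounds=(LO[:5]+.01,HI[:5]-.01))
            if r.cost<1e-3: sol.append(r.x.round(2).tolist())
        if sol: print("lip",y,al,sol[0],len(sol));break
E
```

```text
grip 38.19710586673691
20.075 37.69551941479958 [-3.8 -2.4  7.4]
21.375 [505.66584633  97.78540819 118.04676682]
0.05439605867635633
(np.float64(149.50701074298917), 3340, array([230., 247.]), array([32.7,  8.5]))
(np.float64(149.60481606786985), 2893, array([230., 247.]), array([32.5,  7.4]))
(np.float64(149.56849091023037), 2479, array([231., 248.]), array([32.2,  6.4]))
(np.float64(149.3547968899207), 1746, array([232., 251.]), array([32. ,  4.7]))
(np.float64(160.42691873374116), 269, array([254., 286.]), array([7. , 3.4]))
13 [[0.53, 0.0, -0.91, 0.41, -0.45, -2.55], [0.45, 0.12, -0.97, 0.59, -0.27, -2.67], [0.48, 0.12, -0.97, 0.62, -0.28, -2.73]]
15 [[0.53, 0.02, -0.85, 0.32, -0.5, -2.46], [0.47, 0.13, -0.89, 0.41, -0.35, -2.51], [0.51, 0.14, -0.89, 0.43, -0.36, -2.57]]
18 [[0.51, 0.05, -0.77, 0.22, -0.59, -2.35], [0.47, 0.16, -0.79, 0.26, -0.46, -2.36], [0.51, 0.16, -0.79, 0.27, -0.46, -2.41]]
22 [[0.48, 0.09, -0.68, 0.12, -0.69, -2.24], [0.45, 0.19, -0.69, 0.13, -0.58, -2.22], [0.49, 0.19, -0.68, 0.14, -0.58, -2.27]]Traceback (most recent call last):
  File "<stdin>", line 20, in <module>
    return func(*args, **kwargs)
    raise ValueError("Initial guess is outside of provided bounds")
ValueError: Initial guess is outside of provided bounds
```

Dial is at 149.5° (5). Now the bolt.

```bash
python3 - <<'E'
from plan import *
v1=np.array([.45,-.15,-.5,.15,-.25,-1.8]);v2=np.array([-.18,-.15,-.5,-3.01,-.02,-1.25])
tq=tool_q(p[2],np.pi,np.radians(18));seed=np.array([.5,.05,-.77,.22,-.59,-2.35])
W=lambda y,n:s2w(p,panel(50,y,n))[0]
qa=ik(W(-35,75),tq,seed)
bot.move_joints(J(90,0.05));bot.move_joints(v2);bot.move_joints(v1)
bot.move_gripper(28,10)
bot.move_joints(qa);bot.line_to(W(-35,10),120)
s=bot.read_state();print(s["t"],s["tcp_pos"]-W(-35,10),np.round(s["contact_force"],1))
bot.move_gripper(4,10);s=bot.read_state();print(s["width"],np.round(s["contact_force"],1))
for y in (-33,-31,-27,-23,-19,-17,-16):
    bot.line_to(W(y,10),40);s=bot.read_state()
    print(y,round(s["t"],1),round(s["width"],1),np.round(R.from_euler("z",-p[2]).apply(s["contact_force"]),1),np.round(R.from_euler("z",-p[2]).apply(s["tcp_pos"]-W(-35,10)),1))
    if np.linalg.norm(s["contact_force"])>25: break
E
```

```text
28.7083 [ 0.06226957 -0.06184769  0.31680738] [-0.3 -0.2  0.6]
9.684164920857892 [-4.   0.6  6.6]
-33 29.4 9.6 [-4.2  0.7  7.1] [0.2 2.2 0.7]
-31 29.7 9.8 [-2.   0.3  6.7] [0.2 4.1 0.7]
-27 29.9 10.1 [-3.5  0.7  6.9] [0.2 8.3 0.7]
-23 30.2 9.7 [-5.   0.3  6.7] [ 0.2 12.3  0.7]
-19 30.4 9.8 [-4.5  1.5  6.5] [ 0.2 16.3  0.7]
-17 30.7 9.6 [-1.1 -3.6  7.2] [ 0.1 17.6  0.6]
-16 30.9 10.2 [ 2.1 -9.1  6.4] [ 0.  17.7  0.6]
```

```bash
cat > lip.py <<'E'
from plan import *
Wz=R.from_euler("z",p[2]);rng=np.random.default_rng(0)
for y in (-100,-75,-50,5):
  pos=s2w(p,[-20,y,90])[0]
  for al in (45,35,30,25,20,15):
    t=Wz.apply([np.sin(np.radians(al)),0,-np.cos(np.radians(al))]);sol=[]
    f=lambda q:np.r_[(FK(np.r_[q,0])[0]-pos)/10,(FK(np.r_[q,0])[1][:,2]-t)*10]
    for _ in range(25):
        r=least_squares(f,rng.uniform(np.maximum(LO[:5]+.02,-1.5),np.minimum(HI[:5]-.02,1.5)),bounds=(LO[:5]+.015,HI[:5]-.015))
        if r.cost<2e-3 and not any(abs(r.x-o).max()<.05 for o in sol): sol.append(r.x)
    if sol: print("lip",y,al,[o.round(2).tolist() for o in sol])
E
python3 lip.py
```

```text
lip -100 20 [[0.28, 0.13, -0.91, 0.56, -0.24]]
lip -100 15 [[0.31, 0.17, -0.74, 0.24, -0.44]]
lip -75 20 [[0.32, 0.13, -0.93, 0.64, -0.23]]
lip -75 15 [[0.36, 0.17, -0.75, 0.27, -0.43]]
lip -50 20 [[0.35, 0.13, -0.94, 0.7, -0.23]]
lip -50 15 [[0.41, 0.17, -0.75, 0.3, -0.43]]
lip 5 20 [[0.44, 0.14, -0.95, 0.79, -0.25]]
lip 5 15 [[0.51, 0.18, -0.75, 0.35, -0.44]]
```

Bolt is home: 17.7 mm with a 9 N stop reaction. For the lid, the closed fingertips go under the lip at 20° tilt and follow the hinge arc, checking force.

```bash
cat > lid.py <<'E'
from plan import *
A=np.radians(20);t=np.array([np.sin(A),0,-np.cos(A)]);nf=np.array([np.cos(A),0,np.sin(A)])
H=np.array([97,-60,96.]);d=7.5
tq=tool_q(p[2],np.pi,np.radians(10))
def tcp(phi,pen=0,back=0,up=0):
    E=H+122*np.array([-np.cos(phi),0,np.sin(phi)])
    return s2w(p,E+d*t-9.5*nf+(pen-back)*nf-up*t)[0]
def meas():
    s=bot.read_state();R0=R.from_euler("z",-p[2])
    C=R0.apply(s["tcp_pos"]-[p[0],p[1],p[3]])+9.5*nf
    e=C-d*t
    f=lambda q:round(np.degrees(np.arctan2(q[2]-96,97-q[0])),1)
    return s,R0.apply(s["contact_force"]),f(e),f(C),C
E
python3 - <<'E'
from lid import *
seed=np.array([.33,.1,-.93,.6,-.25,-2.7])
for ph,k in ((0,dict(back=14,up=55)),(0,dict(back=14)),(0,dict(pen=4)),(.3,{}),(.7,{}),(1.2,{}),(1.6,dict(pen=4))):
    x=ik(tcp(ph,**k),tq,seed); print(ph,k,tcp(ph,**k).round(1),None if x is None else x.round(3)); seed=x if x is not None else seed
E
```

```text
0 {'back': 14, 'up': 55} [517.9 -13.8 133.6] [ 0.451 -0.007 -0.914  0.47  -0.402 -2.526]
0 {'back': 14} [536.7 -15.5  81.9] None
0 {'pen': 4} [553.5 -17.1  88.1] [ 0.329  0.122 -0.972  0.738 -0.21  -2.698]
0.3 {} [555.2 -17.3 122.8] [ 0.4    0.075 -0.859  0.473 -0.364 -2.485]
0.7 {} [578.3 -19.5 165.3] [ 0.398  0.06  -0.715  0.337 -0.51  -2.334]
1.2 {} [627.2 -24.1 200.4] [ 0.357  0.107 -0.543  0.259 -0.62  -2.21 ]
1.6 {'pen': 4} [678.5 -28.9 210. ] [ 0.316  0.183 -0.412  0.223 -0.665 -2.136]
```

```bash
sed -i 's/radians(20)/radians(17)/; s/np.radians(10))/np.radians(13))/' lid.py
python3 - <<'E'
from lid import *
seed=np.array([.33,.1,-.85,.5,-.3,-2.5]);ok=True;Q=[]
for ph,k in ((0,dict(back=13,up=55)),(0,dict(back=13)),(0,dict(pen=5)),(.3,{}),(.7,{}),(1.2,{}),(1.6,dict(pen=4))):
    x=ik(tcp(ph,**k),tq,seed); ok&=x is not None;print(None if x is None else x.round(2)); seed=x if x is not None else seed;Q.append(x)
assert ok
W=lambda y,n:s2w(p,panel(50,y,n))[0]
bot.move_gripper(28,10)
bot.line_to(W(-16,80),150)
bot.move_gripper(0,10)
bot.move_joints(Q[0]);print(meas()[1:3],bot.read_state()["width"])
bot.line_to(tcp(0,back=13),100);print(bot.read_state()["t"],meas()[1].round(1))
for b in (6,3,0,-2,-4,-5):
    bot.line_to(tcp(0,back=b),40);s,F,pe,pc,C=meas();print(b,round(s["t"],1),F.round(1),C.round(1))
    if F[0]<-15: break
E
```

```text
[ 0.45  0.02 -0.81  0.32 -0.5  -2.38]
[ 0.4   0.13 -0.89  0.46 -0.32 -2.49]
[ 0.39  0.15 -0.84  0.41 -0.35 -2.43]
[ 0.41  0.1  -0.76  0.32 -0.47 -2.34]
[ 0.39  0.08 -0.64  0.24 -0.6  -2.24]
[ 0.35  0.13 -0.47  0.19 -0.71 -2.14]
[ 0.31  0.21 -0.34  0.17 -0.75 -2.08]
(array([0.38547645, 0.43144127, 0.00836987]), np.float64(17.8)) 0.14350062749976453
33.8083 [0.1 1.3 1.3]
6 34.1 [ 0.9 -0.6 -0.1] [-27.8 -59.6  87.8]
3 34.4 [ 0.  -0.8  0.6] [-25.5 -60.   88.1]
0 34.6 [-3.2 -0.9  0.7] [-23.4 -60.4  88.4]
-2 34.9 [-12.1   4.5   2. ] [-23.  -60.9  88.2]
-4 35.1 [-20.3   8.3   5. ] [-22.7 -61.4  87.9]
```

```bash
python3 - <<'E'
from lid import *
for deg in (2,4,7,11,16,22,30,40,50):
    bot.line_to(tcp(np.radians(deg),pen=4),60);s,F,pe,pc,C=meas()
    print(deg,round(s["t"],1),F.round(1),pe,pc,C.round(1))
    if np.linalg.norm(F)>50 or (deg>=11 and np.linalg.norm(F)<2): break
E
```

```text
2 35.4 [-17.4   7.    1.5] 1.5 -1.9 [-22.6 -61.4  91.9]
4 35.6 [-18.2   6.3   1.8] 3.5 0.1 [-22.4 -61.4  96.2]
7 35.9 [-18.5   7.    3.3] 6.5 3.2 [-21.7 -61.4 102.7]
11 36.2 [-18.1   5.2   5.3] 10.6 7.4 [-20.3 -61.4 111.3]
16 36.5 [-18.5   4.9   6.9] 15.8 12.7 [-17.6 -61.4 121.9]
22 36.9 [-16.    3.6   5.8] 22.0 19.1 [-13.2 -61.3 134.2]
30 37.3 [-12.6   2.    5.4] 30.3 27.8 [ -5.1 -61.2 149.9]
40 37.8 [-5.3 -1.   2.5] 41.0 39.0 [  8.3 -60.9 167.8]
50 38.3 [-2.5 -1.6 -0.9] 51.6 50.2 [ 24.5 -60.2 183.2]
```

```bash
python3 - <<'E'
from lid import *
for deg in (60,70,79,86,90):
    bot.line_to(tcp(np.radians(deg),pen=4),60);s,F,pe,pc,C=meas()
    print(deg,round(s["t"],1),F.round(1),pe,pc,C.round(1))
    if np.linalg.norm(F)>50: break
cv2.imwrite("pics/sc1.png",bot.camera("scene")[:,:,::-1]);cv2.imwrite("pics/sd1.png",bot.camera("side")[:,:,::-1])
bot.line_to(tcp(np.radians(80),back=10),80);s,F,pe,pc,C=meas();print("back",F.round(1),C.round(1),s["t"])
E
```

```text
60 38.8 [-0.7 -0.6 -1.1] 62.2 61.5 [ 42.8 -59.7 196.1]
70 39.3 [ 0.1 -0.2  0.1] 72.2 72.1 [ 61.9 -59.8 205. ]
79 39.8 [-0.4  0.2 -0.5] 81.1 81.7 [ 80.3 -60.  210.1]
86 40.2 [0.1 0.9 0.2] 88.1 89.1 [ 95.1 -59.9 212. ]
90 40.5 [-1.1 -0.8 -0.3] 92.0 93.2 [103.4 -59.9 212.2]
back [-0.2 -0.6 -1.4] [ 68.8 -59.8 206.6] 41.1917
```

```bash
cat > phi.py <<'E'
from lid import *
def score(im,view,phi,nm):
    g=cv2.GaussianBlur(cv2.cvtColor(im,cv2.COLOR_BGR2GRAY),(0,0),1).astype(np.float32)
    gx=cv2.Sobel(g,cv2.CV_32F,1,0);gy=cv2.Sobel(g,cv2.CV_32F,0,1)
    r=lambda L,h,y:np.array([97-L*np.cos(phi)+h*np.sin(phi),y,96+L*np.sin(phi)+h*np.cos(phi)])
    tot=[]
    for a,b in ((r(122,6,-119),r(122,6,119)),(r(122,0,-119),r(122,0,119)),(r(25,6,-119),r(122,6,-119)),(r(25,6,119),r(122,6,119))):
        P=proj(nm,s2w(np.load("pose.npy"),np.linspace(a,b,60)),view);dl=P[-1]-P[0];n=np.array([-dl[1],dl[0]])/np.linalg.norm(dl)
        i=np.round(P).astype(int);k=(i[:,0]>0)&(i[:,0]<639)&(i[:,1]>0)&(i[:,1]<479);i=i[k]
        v=gx[i[:,1],i[:,0]]*n[0]+gy[i[:,1],i[:,0]]*n[1]; tot.append(abs(np.median(v)) if len(v)>10 else 0)
    return np.array(tot)
def scan(im,nm,view=None):
    ph=np.radians(np.arange(0,106,1.));S=np.array([score(im,view,x,nm) for x in ph]);T=S.sum(1)
    o=np.argsort(-T)[:6];print(nm,[(int(np.degrees(ph[k])+.5),int(T[k]),S[k].astype(int).tolist()) for k in o])
E
python3 - <<'E'
from phi import *
for nm in ("scene","side"): scan(cv2.imread(f"pics/{nm}0.png"),nm)
bot.line_to(np.array(bot.read_state()["tcp_pos"])+[-15,0,110],200)
bot.move_joints([.45,-.15,-.5,.15,-.25,-1.8])
for nm in ("scene","side"):
    im=np.ascontiguousarray(bot.camera(nm)[:,:,::-1]);cv2.imwrite(f"pics/{nm}2.png",im);scan(im,nm)
print(bot.read_state()["t"])
E
```

```text
scene [(0, 332, [41, 10, 143, 137]), (1, 314, [35, 8, 134, 136]), (3, 276, [22, 46, 100, 106]), (2, 266, [2, 23, 119, 120]), (4, 245, [58, 21, 81, 84]), (22, 239, [2, 5, 229, 2])]
side [(0, 267, [7, 39, 105, 114]), (1, 213, [38, 44, 61, 69]), (18, 156, [43, 82, 5, 24]), (19, 150, [5, 130, 8, 5]), (16, 146, [130, 0, 11, 3]), (7, 128, [8, 56, 59, 4])]
scene [(89, 541, [131, 160, 141, 107]), (88, 526, [157, 115, 146, 106]), (87, 491, [179, 63, 144, 104]), (90, 472, [47, 177, 139, 107]), (86, 425, [159, 26, 140, 99]), (91, 384, [21, 157, 102, 104])]
side [(90, 540, [94, 120, 68, 257]), (91, 538, [67, 118, 93, 258]), (92, 482, [46, 100, 103, 232]), (89, 466, [100, 118, 68, 179]), (88, 460, [118, 102, 60, 178]), (93, 458, [36, 91, 119, 212])]
42.775
```

The lid reads 89–91° in both the scene and side views, standing on its own with the arm clear. Handing in.

```bash
python3 -c "
from plant import bot
print(bot.close_job(),bot.read_state()['t'])"
```

```text
the job is handed in; nothing more can be done
the job is handed in; nothing more can be done
```

The safe is open and handed in at about 43 s: dial turned left to 3 (88.7°), right to 6 (179.2°) and left to 5 (149.5°), bolt fully home, lid standing upright by itself at about 90°; I kept clear of the other things on the worktop but took no final measurement of them.

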